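# Spread rock chips over the drying tray and start the timer

## Robot

A 7-joint arm with a two-finger parallel gripper is mounted at the origin on the work surface. World frame = base frame: x ahead of the robot, y to its left, z up, the work surface at z = 0. Lengths are in m, angles in rad, forces in N, time in s.
With the tool pointing down it reaches from about 0.425 to 0.95 m from the base axis. Payload 4.7 kg.
Tool frame: the origin (TCP) lies between the finger pads; the fingertips stand 25 mm ahead of it and the grasp point (between the pads) lies 6 mm ahead of it; z points along the fingers, y is the line along which they close (so a half turn about z gives the same grasp; the last joint's range is limited). The gripper opens to 85 mm and grips with 20 to 120 N. Pads are 22 mm wide; open, the fingers measure 114 mm over their backs; the gripper's body (76 mm by 85 mm) begins 54 mm behind the grasp point. The pads swing forward as they close: fully open they stand 13 mm farther back than shut.
Start: joints at [-1.227, 0.469, -0.049, 1.532, 0.024, 1.141, -0.082], TCP at [0.246, 0.629, 0.256] pointing down, gripper open.
Joint ranges: [-2.59, 2.59], [-0.33, 1.99], [-1.39, 1.29], [0.1, 2.45], [-1.04, 4.18], [0.21, 1.99], [-2.66, 2.66]. Speed limits (rad/s): [2.57, 2.57, 3.14, 3.14, 3.14, 3.14, 3.14].

## Interface

Orientations are given as a 3x3 rotation matrix whose columns are the frame's x, y, z axes.
In Python, from rig import * gives the robot as it stands. Calls block until the motion is done:
- movep(position, orientation): joint-space move of the TCP to a pose.
- move_l(position, attitude=None, feed=0.15, until_force=None): straight line of the TCP; attitude=None keeps the orientation; feed is the mean speed in m/s. With until_force (N) it stops when the force on the tool has changed by that much, and returns True; else False.
- move_joints(angles): joint-space move.
- command_gripper(opening, newtons=None): finger opening in m; newtons is the grip in N (None keeps the last); returns when the fingers have stopped.
- sleep(seconds).
- inverse_kinematics(position, orientation): joint angles nearest the present ones, or None.
- sense(): the state.
- camera(name): name is "side" or "top" or "wrist"; returns (picture, depth): 480x640x3 uint8, red, green, blue; 480x640 float32, m along the optical axis (not along the pixel's ray), 0 where there is no reading.
- camera_params(name): a dict with "K" (3x3 intrinsics, pixels), "position" and "rotation" of the camera in the world; the wrist camera has in their place "tool_from_camera" (4x4, takes a point from camera to tool coordinates, whose origin is the TCP and whose axes are the flange's). Camera axes: x right, y down, z forward; pixel columns grow to the right and rows downward; lengths in m; the calibration is good to about 2 mm. The wrist camera is an equidistant fisheye: a pixel r from the principal point sees the ray r / f radians off the axis. A picture is of the moment at which its call begins: read the wrist's pose just before it. camera_params takes no time and is no camera call.
A pose or a line that the arm cannot do raises Unreachable and nothing moves.
- finish_job(): hands the job in; it is judged then, once.
The state is a dict: "time_s": time; "joint_pos": joint angles; "qd": joint speeds; "joint_efforts": joint torques, N m; "position": TCP position; "tcp_rot": TCP orientation; "wrist_force": force on the tool from outside, world axes, zero at the start; "ft_torque": the same for the moment, N m; "finger_gap": finger opening in m; "gripper_force": force on a finger pad.
Only numpy, scipy, OpenCV 4.12 (cv2) and the standard library are available. Lean on these libraries where they do the work, as an engineer would, in place of code of your own. Each camera call takes 0.05 s, during which the arm holds its last target. There are 200 camera calls.

## Task

Pick up the sample shaker by its grip block and shake its eight rock chips out evenly over the drying tray: every one of the three bays should get at least two chips, and none may stay in the shaker or land outside the tray. Then lay the shaker back flat on its white tile, let go of it, and press the timer's plunger down to its stop and let it come back up to start the drying time. Leave the other things on the bench where they are.

Things in the scene. Friction and masses are not known exactly. Their poses are not given: they have to be found in the camera images.
- shaker: Stainless sample shaker lying flat on its tile: a shallow box 100 (x) x 46 (y) x 33 mm high, clear lid, 3 mm walls, 4 mm floor. Its front (-x) end is open over the inner width (40 x 26 mm) and runs on as a 16 mm spout with 18 mm sides. The chips lie inside in one layer, two abreast, and stay put while it is level. About 0.2 kg empty. Origin: centre of the box's underside; z up.
- shaker_grip (a point): Middle of the shaker's grip, a black upright block 24 x 24 mm on the lid's centre, from 33 to 77 mm above the shaker's underside; this point is 58 mm above the shaker's underside, on its vertical centre line; axes as the shaker's.
- shaker_mouth (a point): Middle of the floor's edge at the tip of the spout, where chips fall off: 66 mm in front of the shaker's origin (-x), 4 mm above its underside.
- tray: Aluminium drying tray fixed to the bench, 120 (x) by 264 (y) mm, walls 24 mm high and 4 mm thick, floor 4 mm thick. Two ribs 18 mm high divide its length (y) into three equal bays. Origin: centre of the underside; z up.
- bay0 (a point): Centre of the floor of the tray's first (+y end) bay (82 mm along y by 112 mm along x inside), 4 mm above the bench; axes as the tray's.
- bay1 (a point): Centre of the floor of the tray's middle bay (82 mm along y by 112 mm along x inside), 4 mm above the bench; axes as the tray's.
- bay2 (a point): Centre of the floor of the tray's last (-y end) bay (82 mm along y by 112 mm along x inside), 4 mm above the bench; axes as the tray's.
- mat: White ceramic tile fixed to the bench, 170 (x) by 130 (y) by 5 mm, the shaker's mat. Origin: centre of the underside.
- plunger_top (a point): Centre of the top of the bench timer's plunger head, a flat grey round head 32 mm across and 10 mm thick on a steel stem, on top of a white square timer (85 x 85 x 40 mm, fixed to the bench). About 68 mm above the bench when up; spring-loaded, moves straight down.
- plunger (a joint): Travel of the plunger in m: 0 up, 0.010 fully down at its stop. The spring takes 2 N to start and 7 N at the stop and brings it back up.
- chip0: One of eight alike grey rock chips: irregular, about 17 mm across and 13 mm thick, about 12 g. Origin: its centre.
- chip1: One of eight alike grey rock chips: irregular, about 17 mm across and 13 mm thick, about 12 g. Origin: its centre.
- chip2: One of eight alike grey rock chips: irregular, about 17 mm across and 13 mm thick, about 12 g. Origin: its centre.
- chip3: One of eight alike grey rock chips: irregular, about 17 mm across and 13 mm thick, about 12 g. Origin: its centre.
- chip4: One of eight alike grey rock chips: irregular, about 17 mm across and 13 mm thick, about 12 g. Origin: its centre.
- chip5: One of eight alike grey rock chips: irregular, about 17 mm across and 13 mm thick, about 12 g. Origin: its centre.
- chip6: One of eight alike grey rock chips: irregular, about 17 mm across and 13 mm thick, about 12 g. Origin: its centre.
- chip7: One of eight alike grey rock chips: irregular, about 17 mm across and 13 mm thick, about 12 g. Origin: its centre.
- reagent_bottle: Bystander: amber bottle, loose; leave it alone.
- beaker: Bystander: glass beaker, loose; leave it alone.
- petri_dishes: Bystander: stack of petri dishes, loose; leave it alone.
- eyepiece: Bystander: black eyepiece, loose; leave it alone.
- tweezers: Bystander: steel tweezers, 140 mm, loose; leave it alone.
Not all that is in view belongs to the job. Leave any blue look-alike of the shaker alone.

How it is judged:
On the way, in this order (a step that is already met when the one before it is completed fails the run):
1. all eight chips lie in the tray, at least two in each of its three bays (x of chip0 in the frame of tray between -0.058 and 0.058 m and y of chip0 in the frame of tray between -0.13 and 0.13 m and z of chip0 in the frame of tray between 0 and 0.034 m and x of chip1 in the frame of tray between -0.058 and 0.058 m and y of chip1 in the frame of tray between -0.13 and 0.13 m and z of chip1 in the frame of tray between 0 and 0.034 m and x of chip2 in the frame of tray between -0.058 and 0.058 m and y of chip2 in the frame of tray between -0.13 and 0.13 m and z of chip2 in the frame of tray between 0 and 0.034 m and x of chip3 in the frame of tray between -0.058 and 0.058 m and y of chip3 in the frame of tray between -0.13 and 0.13 m and z of chip3 in the frame of tray between 0 and 0.034 m and x of chip4 in the frame of tray between -0.058 and 0.058 m and y of chip4 in the frame of tray between -0.13 and 0.13 m and z of chip4 in the frame of tray between 0 and 0.034 m and x of chip5 in the frame of tray between -0.058 and 0.058 m and y of chip5 in the frame of tray between -0.13 and 0.13 m and z of chip5 in the frame of tray between 0 and 0.034 m and x of chip6 in the frame of tray between -0.058 and 0.058 m and y of chip6 in the frame of tray between -0.13 and 0.13 m and z of chip6 in the frame of tray between 0 and 0.034 m and x of chip7 in the frame of tray between -0.058 and 0.058 m and y of chip7 in the frame of tray between -0.13 and 0.13 m and z of chip7 in the frame of tray between 0 and 0.034 m and ((y of any of chip0, chip2, chip4, chip6 in the frame of tray above 0.045 m and y of any of chip1, chip3, chip5, chip7 in the frame of tray above 0.045 m) or (y of any of chip0, chip1, chip4, chip5 in the frame of tray above 0.045 m and y of any of chip2, chip3, chip6, chip7 in the frame of tray above 0.045 m) or (y of any of chip0, chip1, chip2, chip3 in the frame of tray above 0.045 m and y of any of chip4, chip5, chip6, chip7 in the frame of tray above 0.045 m)) and (((y of chip0 in the frame of tray between -0.041 and 0.041 m or y of chip2 in the frame of tray between -0.041 and 0.041 m or y of chip4 in the frame of tray between -0.041 and 0.041 m or y of chip6 in the frame of tray between -0.041 and 0.041 m) and (y of chip1 in the frame of tray between -0.041 and 0.041 m or y of chip3 in the frame of tray between -0.041 and 0.041 m or y of chip5 in the frame of tray between -0.041 and 0.041 m or y of chip7 in the frame of tray between -0.041 and 0.041 m)) or ((y of chip0 in the frame of tray between -0.041 and 0.041 m or y of chip1 in the frame of tray between -0.041 and 0.041 m or y of chip4 in the frame of tray between -0.041 and 0.041 m or y of chip5 in the frame of tray between -0.041 and 0.041 m) and (y of chip2 in the frame of tray between -0.041 and 0.041 m or y of chip3 in the frame of tray between -0.041 and 0.041 m or y of chip6 in the frame of tray between -0.041 and 0.041 m or y of chip7 in the frame of tray between -0.041 and 0.041 m)) or ((y of chip0 in the frame of tray between -0.041 and 0.041 m or y of chip1 in the frame of tray between -0.041 and 0.041 m or y of chip2 in the frame of tray between -0.041 and 0.041 m or y of chip3 in the frame of tray between -0.041 and 0.041 m) and (y of chip4 in the frame of tray between -0.041 and 0.041 m or y of chip5 in the frame of tray between -0.041 and 0.041 m or y of chip6 in the frame of tray between -0.041 and 0.041 m or y of chip7 in the frame of tray between -0.041 and 0.041 m))) and ((y of any of chip0, chip2, chip4, chip6 in the frame of tray below -0.045 m and y of any of chip1, chip3, chip5, chip7 in the frame of tray below -0.045 m) or (y of any of chip0, chip1, chip4, chip5 in the frame of tray below -0.045 m and y of any of chip2, chip3, chip6, chip7 in the frame of tray below -0.045 m) or (y of any of chip0, chip1, chip2, chip3 in the frame of tray below -0.045 m and y of any of chip4, chip5, chip6, chip7 in the frame of tray below -0.045 m))), for 0.2 s.
2. the shaker lies flat on its tile, let go (x of shaker in the frame of mat between -0.085 and 0.085 m and y of shaker in the frame of mat between -0.065 and 0.065 m and z of shaker in the frame of mat between 0 and 0.012 m and angle between shaker's own z axis and vertical below 0.06 rad and linear speed of shaker below 0.02 m/s and contact force between shaker and the fingers below 0.05 N), for 0.2 s.
3. the timer's plunger is pressed down to its stop (value of joint plunger above 0.009 m).
At the end, for the whole second after the job is handed in: All eight chips lie still inside the tray, at least two of them in each of the three bays; the shaker lies flat (within 0.06 rad) and still with its centre over its tile, let go; the plunger has been pressed to its stop (9 of its 10 mm) and is back up (all of step 1 and all of step 2 and linear speed of each of chip0, chip1, chip2, chip3, chip4, chip5, chip6, chip7 below 0.02 m/s and value of joint plunger below 0.002 m); the robot touches nothing.
It fails at once if amber bottle: moved by more than 30 mm or tipped over (distance of reagent_bottle from where it was at the start of the episode above 0.03 m or angle between reagent_bottle's own z axis and vertical above 0.5 rad).
It fails at once if glass beaker: moved by more than 30 mm or tipped over (distance of beaker from where it was at the start of the episode above 0.03 m or angle between beaker's own z axis and vertical above 0.5 rad).
It fails at once if stack of petri dishes: moved by more than 30 mm or tipped over (distance of petri_dishes from where it was at the start of the episode above 0.03 m or angle between petri_dishes's own z axis and vertical above 0.5 rad).
It fails at once if black eyepiece: moved by more than 30 mm or tipped over (distance of eyepiece from where it was at the start of the episode above 0.03 m or angle between eyepiece's own z axis and vertical above 0.5 rad).
It fails at once if steel tweezers, 140 mm: moved by more than 30 mm or tipped over (distance of tweezers from where it was at the start of the episode above 0.03 m).
It also fails if it takes over 72 s, if anything falls off the work surface, if the arm or the gripper's body presses on something with over 40 N, if the wrist force passes 120 N, or if a joint passes its speed limit or range.

## Working session

There is one attempt and no reset: what is moved stays moved. The work goes in short steps, each a Python script; the robot and the scene stay as the last script left them, time stands still between calls to the robot, and variables do not carry over. Pictures are saved under pics/ and viewed, at most 10 in all, crops included, and the job is handed in when it is done.

```bash
mkdir -p pics; ls; python3 - <<'E'
from rig import *
import cv2,numpy as np
for n in ("top","side"):
    p,d=camera(n); cv2.imwrite(f"pics/{n}0.png",p[:,:,::-1]); np.savez(f"{n}0.npz",p=p,d=d)
    c=camera_params(n); print(n,c)
print(sense()["time_s"])
E
```

```text
pics
top {'K': array([[573.20804168,   0.        , 322.32698111],
       [  0.        , 573.20804168, 236.29735301],
       [  0.        ,   0.        ,   1.        ]]), 'position': array([ 0.35514381, -0.08180263,  1.81210811]), 'rotation': array([[-0.02747853, -0.99443893,  0.10166687],
       [-0.99962189,  0.02723349, -0.0037977 ],
       [ 0.00100784, -0.10173278, -0.99481125]])}
side {'K': array([[591.09635831,   0.        , 318.18156234],
       [  0.        , 591.09635831, 243.79318397],
       [  0.        ,   0.        ,   1.        ]]), 'position': array([0.15339358, 1.10433836, 1.28766884]), 'rotation': array([[-0.94566544, -0.23222841,  0.22756723],
       [-0.32497561,  0.65274399, -0.68433628],
       [ 0.01037919, -0.72110696, -0.692746  ]])}
0.1
```

View pics/top0.png

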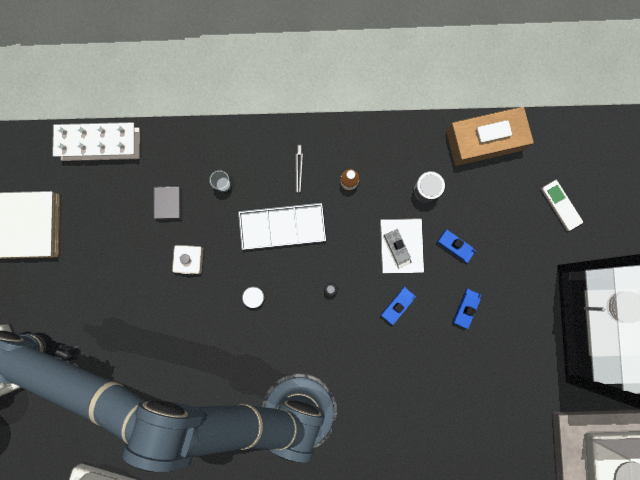

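View pics/side0.png

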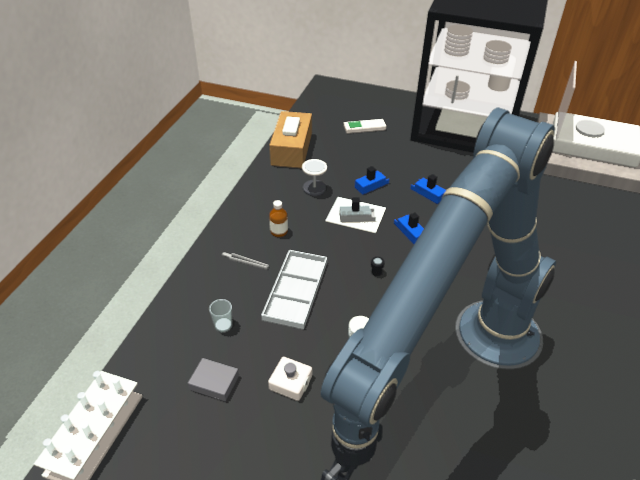

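The top picture shows these candidates for the shaker: the steel box on the white tile at (397,245), and blue look-alikes at (398,306), (457,246) and (467,309). I choose the steel one. The tray is at (282,227) and the plunger at (186,259). Next I check close crops.

```bash
python3 - <<'E'
import cv2,numpy as np
t=cv2.imread("pics/top0.png");s=cv2.imread("pics/side0.png")
f=lambda im,x,y,w,h,k:cv2.resize(im[y:y+h,x:x+w],None,fx=k,fy=k,interpolation=cv2.INTER_CUBIC)
a=np.hstack([f(t,370,210,66,75,6)[:,:396],f(s,320,185,66,50,6)[:300,:396].copy() if 0 else cv2.copyMakeBorder(f(s,320,190,66,50,6),0,150,0,0,0)])
cv2.imwrite("pics/c1.png",a); print(a.shape)
E
cat > h.py <<'E'
import numpy as np,cv2
from rig import *
P={n:camera_params(n) for n in("top","side")}
def ray(n,u,v):
    c=P[n];d=c["rotation"]@np.linalg.solve(c["K"],[u,v,1.]);return c["position"],d
def atz(n,u,v,z):
    o,d=ray(n,u,v);return o+d*(z-o[2])/d[2]
def tri(a,b):
    (o,d),(p,e)=ray("top",*a),ray("side",*b)
    s=np.linalg.lstsq(np.c_[d,-e],p-o,rcond=None)[0];A=o+d*s[0];B=p+e*s[1]
    return (A+B)/2,np.linalg.norm(A-B)
def down(yaw):  # tool z down, tool y (closing line) at angle yaw in world xy
    y=np.array([np.cos(yaw),np.sin(yaw),0]);z=np.array([0,0,-1.]);return np.c_[np.cross(y,z),y,z]
E
python3 - <<'E'
from h import *
np.set_printoptions(precision=4,suppress=True)
print("grip",tri((398,243.5),(356,204)))
print("plunger",tri((186,259),(291,369)))
for p in [(239,212),(323,205),(326,242),(243,249)]: print("tray",atz("top",*p,0.024))
for p in [(381,220),(422,220),(424,272),(382,273)]: print("mat",atz("top",*p,.005))
E
```

```text
(450, 792, 3)
grip (array([ 0.5031, -0.3199,  0.0638]), np.float64(0.0045092787191043215))
plunger (array([0.4762, 0.3313, 0.0563]), np.float64(0.0002428917972406773))
tray [0.6219 0.1716 0.024 ]
tray [ 0.637  -0.0935  0.024 ]
tray [ 0.5196 -0.0996  0.024 ]
tray [0.5047 0.1605 0.024 ]
mat [ 0.5868 -0.2766  0.005 ]
mat [ 0.5832 -0.4069  0.005 ]
mat [ 0.4181 -0.4057  0.005 ]
mat [ 0.4186 -0.2733  0.005 ]
```

View pics/c1.png

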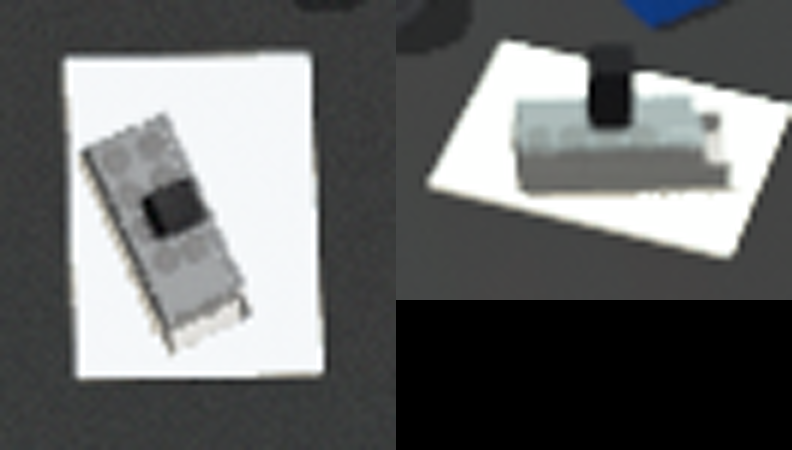

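The crop confirms the steel shaker, with its grip near top pixel (399,245). The spout points toward the robot and slightly toward −y, and pairs of chips show through the lid. Next I take wrist views over the plunger, tray and shaker, two places each for the plunger and shaker.

```bash
cat >> h.py <<'E'
W=camera_params("wrist")
def shot(name):
    s=sense();p,d=camera("wrist");cv2.imwrite(f"pics/{name}.png",p[:,:,::-1])
    T=np.eye(4);T[:3,:3]=s["tcp_rot"];T[:3,3]=s["position"]
    np.savez(f"{name}.npz",T=T@W["tool_from_camera"],d=d)
def wray(name,u,v):
    T=np.load(f"{name}.npz")["T"];K=W["K"];a=np.array([(u-K[0,2])/K[0,0],(v-K[1,2])/K[1,1]]);r=np.hypot(*a)+1e-12
    d=np.r_[np.sin(r)*a/r,np.cos(r)];return T[:3,3],T[:3,:3]@d
def watz(name,u,v,z):
    o,d=wray(name,u,v);return o+d*(z-o[2])/d[2]
def wtri(n,a,m,b):
    (o,d),(p,e)=wray(n,*a),wray(m,*b)
    s=np.linalg.lstsq(np.c_[d,-e],p-o,rcond=None)[0];A=o+d*s[0];B=p+e*s[1]
    return (A+B)/2,np.linalg.norm(A-B)
def wproj(name,X):
    T=np.load(f"{name}.npz")["T"];K=W["K"];c=T[:3,:3].T@(np.asarray(X)-T[:3,3]);r=np.arctan2(np.hypot(c[0],c[1]),c[2]);q=np.hypot(c[0],c[1])+1e-12
    return K[0,0]*r*c[0]/q+K[0,2],K[1,1]*r*c[1]/q+K[1,2]
E
python3 - <<'E'
from h import *
np.set_printoptions(precision=3,suppress=True)
print(W, sense()["tcp_rot"])
def go(p,yaws):
    for y in yaws:
        try: movep(p,down(y)); print(p,np.degrees(y),sense()["joint_pos"],sense()["time_s"]); return
        except Unreachable: pass
    print("unreach",p)
R=np.radians
yl=[R(a) for a in(203,23)]
for n,p in [("wp1",(.50,.27,.24)),("wp2",(.45,.35,.24)),("wt",(.52,.04,.26)),("ws1",(.47,-.29,.24)),("ws2",(.50,-.37,.24))]:
    go(p,[R(90),R(-90)] if n[1]!='s' else yl); shot(n)
E
```

```text
{'K': array([[371.648,   0.   , 325.727],
       [  0.   , 371.648, 239.42 ],
       [  0.   ,   0.   ,   1.   ]]), 'tool_from_camera': array([[-0.   , -0.949, -0.316,  0.08 ],
       [ 1.   , -0.   , -0.   ,  0.001],
       [ 0.   , -0.316,  0.949, -0.116],
       [ 0.   ,  0.   ,  0.   ,  1.   ]])} [[-0.931  0.364 -0.001]
 [ 0.364  0.931 -0.002]
 [-0.    -0.002 -1.   ]]
(0.5, 0.27, 0.24) 90.0 [-0.592  0.31   0.025  1.813 -0.01   1.019  1.01 ] 1.7167
(0.45, 0.35, 0.24) 90.0 [-0.727  0.314 -0.015  1.807  0.005  1.021  0.831] 2.2333
(0.52, 0.04, 0.26) 90.0 [-0.277  0.213  0.137  1.897 -0.035  1.034  1.448] 3.4917
(0.47, -0.29, 0.24) 203.0 [-0.347  0.468  1.12   1.889 -0.477  1.086 -1.775] 6.2583
(0.5, -0.37, 0.24) 203.0 [-0.129  0.579  1.04   1.725 -0.541  1.156 -1.674] 6.7417
```

```bash
python3 - <<'E'
from h import *
def crop(n,X,w,k):
    u,v=wproj(n,X);im=cv2.imread(f"pics/{n}.png");x=int(np.clip(u-w/2,0,640-w));y=int(np.clip(v-w/2,0,480-w));print(n,x,y,u,v)
    return cv2.resize(im[y:y+w,x:x+w],None,fx=k,fy=k,interpolation=cv2.INTER_CUBIC)
a=np.hstack([crop("ws1",(.5,-.33,.04),200,2),crop("ws2",(.5,-.33,.04),200,2)]);cv2.imwrite("pics/c2.png",a)
b=np.hstack([crop("wp1",(.476,.331,.065),133,3),crop("wp2",(.476,.331,.065),133,3)]);cv2.imwrite("pics/c3.png",b)
E
```

```text
ws1 211 56 311.28013505130593 156.98117519938384
ws2 206 152 306.8271030407111 252.89541826085232
wp1 332 125 398.793417062577 192.3772361360045
wp2 233 185 299.66204572772926 251.73579127285777
```

View pics/c2.png

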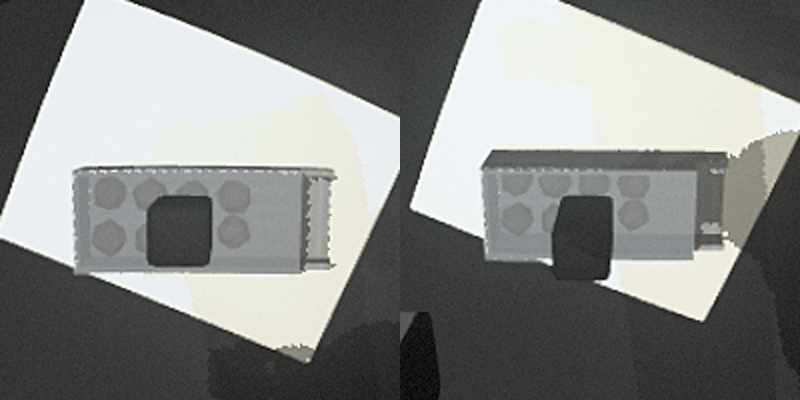

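View pics/c3.png

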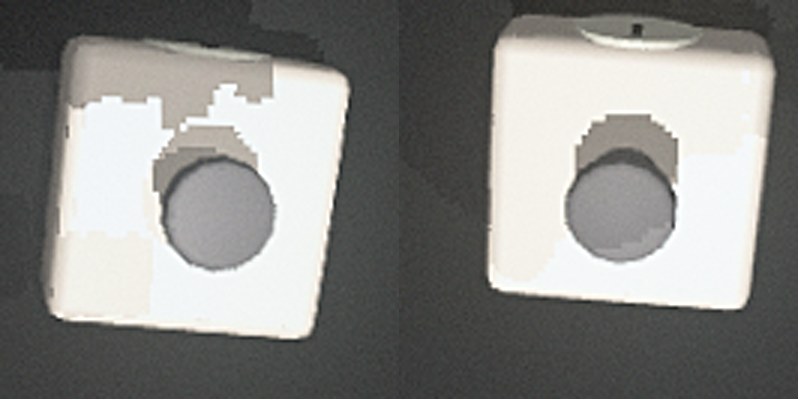

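View pics/wt.png

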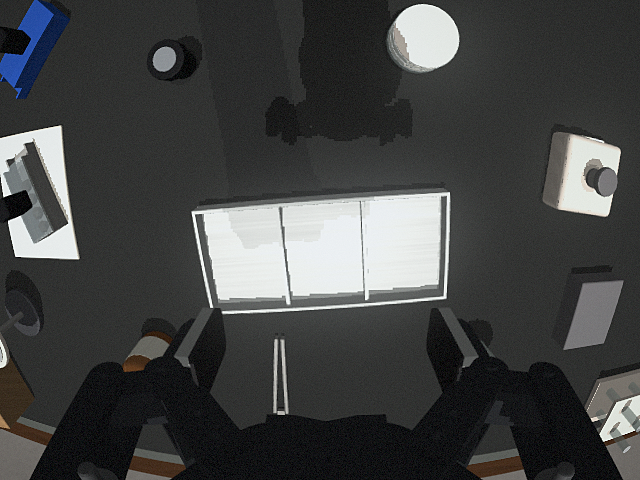

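The wrist crops show the following, in crop coordinates:
- **Shaker lid:** corners in the left view at about (75,171), (305,168), (303,272) and (72,272). The spout is to the right, and eight chips sit in four pairs.
- **Plunger head:** centred at (219,213) and (620,206).
- **Tray rim:** corners in the wt picture at (193,211), (449,193), (447,298) and (212,313).

```bash
python3 - <<'E'
from h import *
np.set_printoptions(precision=4,suppress=True)
o1=np.array([211,56]);o2=np.array([206,152])
L1=[(75,171),(305,168),(303,272),(72,272)];L2=[(84,168),(295,168),(294,260),(84,258)]
X=[]
for a,b in zip(L1,L2):
    r=wtri("ws1",o1+np.array(a)/2,"ws2",o2+np.array(b)/2);X.append(r[0]);print("lid",*r,watz("ws1",*(o1+np.array(a)/2),.038),watz("ws2",*(o2+np.array(b)/2),.038))
X=np.array(X);print(X.mean(0));f=X[0]+X[3]-X[1]-X[2];print("yaw",np.degrees(np.arctan2(f[1],f[0])))
A=np.array([watz("ws1",*(o1+np.array(a)/2),.038) for a in L1]);B=np.array([watz("ws2",*(o2+np.array(b)/2),.038) for b in L2])
for Q in(A,B):
    f=Q[0]+Q[3]-Q[1]-Q[2];print("ctr",Q.mean(0),np.degrees(np.arctan2(f[1],f[0])),np.linalg.norm(f)/2,np.linalg.norm(Q[0]+Q[1]-Q[2]-Q[3])/2)
print("gtop ws1",watz("ws1",*(o1+np.array((180.5,231.5))/2),.082))
print("plunger",wtri("wp1",np.array((332,125))+np.array((219,213))/3,"wp2",np.array((233,185))+np.array((221,206))/3))
T=np.array([watz("wt",*p,.024) for p in[(193,211),(449,193),(447,298),(212,313)]]);print("tray",T,T.mean(0))
f=T[1]+T[2]-T[0]-T[3];print(np.linalg.norm(f)/2,np.degrees(np.arctan2(-f[0],f[1])))
T=np.array([atz("top",*p,.024) for p in [(239,212),(323,205),(326,242),(243,249)]]);print(T.mean(0))
E
```

```text
lid [ 0.556  -0.3214  0.0329] 0.00034661450937672816 [ 0.5553 -0.322   0.038 ] [ 0.5555 -0.3234  0.038 ]
lid [ 0.4658 -0.3605  0.0363] 0.002175767946067437 [ 0.465  -0.3608  0.038 ] [ 0.4672 -0.3606  0.038 ]
lid [ 0.4477 -0.3186  0.0367] 0.0015493982543532852 [ 0.4472 -0.319   0.038 ] [ 0.4488 -0.3189  0.038 ]
lid [ 0.5411 -0.2791  0.0351] 6.58502544690524e-05 [ 0.5408 -0.2798  0.038 ] [ 0.541  -0.2806  0.038 ]
[ 0.5027 -0.3199  0.0353]
yaw 23.17763202167174
ctr [ 0.5021 -0.3204  0.038 ] 22.984154031938665 0.09992533591787527 0.044983125338881214
ctr [ 0.5031 -0.3209  0.038 ] 22.71006688433075 0.0978258528295704 0.04534087076621661
gtop ws1 [ 0.5028 -0.3215  0.082 ]
plunger (array([0.4793, 0.3368, 0.0617]), np.float64(0.0007122878020074693))
tray [[ 0.5265 -0.0929  0.024 ]
 [ 0.5078  0.1652  0.024 ]
 [ 0.6249  0.1762  0.024 ]
 [ 0.644  -0.0853  0.024 ]] [0.5758 0.0408 0.024 ]
0.26050460133411024 4.158086999827614
[0.5708 0.0347 0.024 ]
```

```bash
cat >> h.py <<'E'
SH=np.array([.5027,-.3205,.005]);SY=np.radians(22.9);TR=np.array([.574,.039]);TY=np.radians(4.)
ZG=.066   # TCP above shaker underside
def shk(yaw,pitch,roll=0): # shaker rotation: spout (-x) down by pitch
    from scipy.spatial.transform import Rotation as R
    return R.from_euler("ZYX",[yaw,-pitch,roll]).as_matrix()
def tool(mouth,yaw,pitch,sgn=1,roll=0):
    S=shk(yaw,pitch,roll);o=np.asarray(mouth)-S@[-.066,0,.004];p=o+S@[0,0,ZG]
    y=-sgn*S[:,0];z=-S[:,2];return p,np.c_[np.cross(y,z),y,z]
def bay(i,dx=.02,z=.048,dy=0):
    c,s=np.cos(TY),np.sin(TY);y=.0867*(1-i)+dy;return np.array([TR[0]+c*dx-s*y,TR[1]+s*dx+c*y,z])
E
python3 - <<'E'
from h import *
np.set_printoptions(precision=2,suppress=True)
R=np.radians
for sgn in(1,-1):
  g=down(SY+np.pi if sgn==1 else SY);q=inverse_kinematics(SH+[0,0,ZG],g);print("grasp",sgn,q)
  for off in(0,-30,30,180,90,-90):
    print(sgn,off,[[ (lambda q: "ok" if q is not None else "--")(inverse_kinematics(*tool(bay(i,0),TY+R(off),R(p),sgn))) for p in(0,15,30,40,50,60,70)] for i in(0,1,2)])
print(inverse_kinematics(*tool(bay(2),TY,R(30),1)),inverse_kinematics(*tool(bay(0),TY,R(50),1)))
E
```

```text
grasp 1 [-0.1   0.73  0.87  1.92 -0.74  0.85 -1.59]
1 0 [['ok', 'ok', 'ok', 'ok', 'ok', '--', '--'], ['ok', 'ok', 'ok', 'ok', 'ok', '--', '--'], ['ok', 'ok', 'ok', 'ok', 'ok', '--', '--']]
1 -30 [['ok', 'ok', 'ok', 'ok', 'ok', 'ok', 'ok'], ['ok', 'ok', 'ok', 'ok', 'ok', 'ok', '--'], ['ok', 'ok', 'ok', 'ok', 'ok', '--', '--']]
1 30 [['ok', 'ok', 'ok', 'ok', 'ok', '--', '--'], ['ok', 'ok', 'ok', 'ok', 'ok', 'ok', '--'], ['ok', 'ok', 'ok', '--', '--', 'ok', 'ok']]
1 180 [['ok', 'ok', 'ok', 'ok', 'ok', '--', '--'], ['ok', 'ok', 'ok', 'ok', 'ok', '--', '--'], ['ok', 'ok', 'ok', 'ok', 'ok', '--', '--']]
1 90 [['ok', 'ok', 'ok', 'ok', 'ok', 'ok', 'ok'], ['ok', 'ok', 'ok', 'ok', 'ok', 'ok', 'ok'], ['ok', 'ok', 'ok', 'ok', 'ok', 'ok', 'ok']]
1 -90 [['ok', 'ok', 'ok', 'ok', 'ok', 'ok', 'ok'], ['ok', 'ok', 'ok', 'ok', 'ok', 'ok', 'ok'], ['ok', 'ok', 'ok', 'ok', 'ok', 'ok', 'ok']]
grasp -1 [ 0.39  0.56  0.15  1.89 -0.12  0.7   1.  ]
-1 0 [['ok', 'ok', 'ok', 'ok', 'ok', '--', '--'], ['ok', 'ok', 'ok', 'ok', 'ok', '--', '--'], ['ok', 'ok', 'ok', 'ok', 'ok', '--', '--']]
-1 -30 [['ok', 'ok', 'ok', 'ok', 'ok', 'ok', 'ok'], ['ok', 'ok', 'ok', 'ok', 'ok', 'ok', '--'], ['ok', 'ok', 'ok', 'ok', 'ok', '--', '--']]
-1 30 [['ok', 'ok', 'ok', 'ok', 'ok', '--', '--'], ['ok', 'ok', 'ok', 'ok', 'ok', 'ok', '--'], ['ok', 'ok', 'ok', 'ok', '--', '--', 'ok']]
-1 180 [['ok', 'ok', 'ok', 'ok', 'ok', '--', '--'], ['ok', 'ok', 'ok', 'ok', 'ok', '--', '--'], ['ok', 'ok', 'ok', 'ok', 'ok', '--', '--']]
-1 90 [['ok', 'ok', 'ok', 'ok', 'ok', 'ok', 'ok'], ['ok', 'ok', 'ok', 'ok', 'ok', 'ok', 'ok'], ['ok', 'ok', 'ok', 'ok', 'ok', 'ok', 'ok']]
-1 -90 [['ok', 'ok', 'ok', 'ok', 'ok', 'ok', 'ok'], ['ok', 'ok', 'ok', 'ok', 'ok', 'ok', 'ok'], ['ok', 'ok', 'ok', 'ok', 'ok', 'ok', 'ok']]
[ 0.9   0.71 -1.18  2.07  1.41  0.61  2.04] [ 0.53  0.72 -1.18  2.33  2.18  0.94  1.02]
```

```bash
python3 - <<'E'
from h import *
np.set_printoptions(precision=3,suppress=True)
g=SH+[0,0,ZG]; D=down(SY)
command_gripper(.085)
movep(g+[0,0,.08],D); 
print(move_l(g,D,feed=.1,until_force=8))
command_gripper(.0,80); s=sense();print(s["finger_gap"],s["gripper_force"],s["position"],s["wrist_force"],s["joint_pos"],s["time_s"])
move_l(g+[0,0,.12],D,feed=.12); sleep(.2)
s=sense();print(s["finger_gap"],s["position"],s["wrist_force"],s["ft_torque"],s["time_s"])
R=np.radians
for i in (2,1,0):
  for p in(0,30,45,50): print(i,p,inverse_kinematics(*tool(bay(i),TY,R(p),-1)))
shot("wl")
p,d=camera("side");cv2.imwrite("pics/sl.png",cv2.resize(p[120:300,260:460],None,fx=3,fy=3)[:,:,::-1])
E
```

```text
False
0.022930728365408035 79.12957906723022 [ 0.503 -0.321  0.072] [-0.075  0.682  3.714] [ 0.359  0.561  0.185  1.89  -0.152  0.703  1.032] 10.825
0.02315909945245497 [ 0.502 -0.32   0.19 ] [ 0.467  0.402 -3.249] [-0.029 -0.026  0.019] 12.175
2 0 [-0.141  0.604  0.202  1.693 -0.151  0.86   0.195]
2 30 [ 0.533  0.461 -0.631  2.087  1.02   0.256 -0.85 ]
2 45 [ 0.959  0.684 -1.165  2.267  2.175  0.552 -1.806]
2 50 [ 0.976  0.712 -1.17   2.327  2.407  0.631 -1.995]
1 0 [-0.264  0.595  0.189  1.707 -0.14   0.852  0.056]
1 30 [ 0.205  0.411 -0.439  2.113  1.06   0.245 -1.075]
1 45 [ 0.753  0.673 -1.17   2.288  2.113  0.698 -1.919]
1 50 [ 0.755  0.7   -1.173  2.348  2.299  0.791 -2.073]
0 0 [-0.377  0.601  0.166  1.692 -0.124  0.858 -0.089]
0 30 [-0.132  0.396 -0.243  2.105  1.03   0.262 -1.219]
0 45 [-0.242  0.372 -0.166  2.306  2.386  0.403 -2.62 ]
0 50 [ 0.526  0.717 -1.176  2.328  2.176  0.944 -2.121]
```

View pics/sl.png

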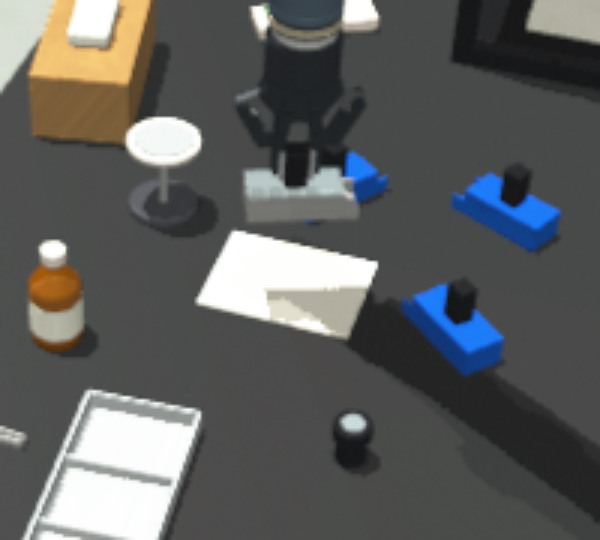

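The shaker is lifted level at about (300,190) in the crop, the tile is empty and nothing has spilled. Next I pick a spout direction whose tilting stays in one arm configuration.

```bash
python3 - <<'E'
from h import *
np.set_printoptions(precision=2,suppress=True)
R=np.radians
for off in(-150,-120,-90,-60,-30,30,60,90,120,150):
  for i in(0,2):
    q=[inverse_kinematics(*tool(bay(i,0),TY+R(off),R(p),-1)) for p in(0,15,30,45,55)]
    st=[None if a is None or b is None else round(float(abs(b-a).max()),2) for a,b in zip(q,q[1:])]
    print(off,i,st,q[0],q[3])
E
```

```text
-150 0 [0.32, 0.31, 0.29, 0.18] [-0.84  0.5   0.76  2.07 -0.5   0.76 -2.31] [-0.87  1.    0.92  1.47 -0.3   1.68 -2.43]
-150 2 [0.25, 0.26, 0.24, 0.15] [-0.54  0.54  0.83  2.04 -0.57  0.8  -1.92] [-0.71  1.04  1.04  1.54 -0.26  1.55 -2.17]
-120 0 [0.24, 0.22, 0.22, 0.14] [-0.69  0.5   0.65  2.01 -0.43  0.76 -1.81] [-0.99  0.9   0.83  1.6  -0.02  1.4  -2.22]
-120 2 [0.26, 0.15, 0.18, 0.11] [-0.41  0.54  0.7   1.97 -0.49  0.8  -1.45] [-0.88  0.95  1.04  1.72 -0.08  1.18 -1.93]
-90 0 [0.31, 0.23, 0.21, 0.1] [-0.57  0.52  0.53  1.93 -0.36  0.78 -1.34] [-1.1   0.76  0.76  1.81  0.27  1.05 -2.09]
-90 2 [0.31, 0.27, 0.19, 0.32] [-0.3   0.56  0.58  1.89 -0.41  0.81 -1.  ] [-1.02  0.83  1.03  1.95  0.14  0.75 -1.76]
-60 0 [0.34, 0.32, 0.52, 0.19] [-0.49  0.55  0.41  1.85 -0.29  0.81 -0.9 ] [-1.16  0.62  0.7   2.05  0.67  0.68 -2.09]
-60 2 [0.25, 0.37, 0.35, 0.87] [-0.23  0.58  0.45  1.81 -0.33  0.83 -0.59] [-1.15  0.81  1.17  2.19 -0.01  0.24 -1.22]
-30 0 [0.27, 0.4, 1.25, 2.04] [-0.42  0.57  0.28  1.78 -0.2   0.82 -0.5 ] [-1.26  0.55  0.86  2.27  1.41  0.24 -2.38]
-30 2 [0.33, 0.69, 2.71, 0.
[... 574 characters left out ...]
 0.37, 0.31, 0.15] [-0.25  0.51 -0.19  1.85  0.13  0.79  1.12] [ 0.37  0.61 -0.43  1.89 -0.73  0.89  2.17]
90 2 [0.34, 0.28, 0.19, 0.12] [-0.    0.48 -0.13  1.9   0.09  0.76  1.46] [ 0.57  0.66 -0.35  1.76 -0.59  1.12  2.26]
120 0 [0.36, 0.23, 0.19, 0.13] [-0.14  0.48 -0.34  1.93  0.23  0.77  1.56] [ 0.28  0.72 -0.43  1.66 -0.42  1.24  2.28]
120 2 [0.28, 0.24, 0.24, 0.15] [ 0.1   0.45 -0.24  1.97  0.16  0.74  1.93] [ 0.47  0.77 -0.36  1.55 -0.31  1.43  2.43]
150 0 [0.26, 0.27, 0.26, 0.16] [-0.07  0.45 -0.39  1.99  0.24  0.74  2.09] [ 0.18  0.82 -0.47  1.47 -0.15  1.53  2.47]
150 2 [0.32, 0.31, 0.29, 0.18] [ 0.23  0.43 -0.34  2.02  0.21  0.73  2.44] [ 0.39  0.85 -0.47  1.41 -0.01  1.65  2.63]
```

```bash
cat >> h.py <<'E'
OFF=np.radians(135)
def pose(i,p,dx=-.02,dy=.012,z=.048): return tool(bay(i,dx,z,dy),TY+OFF,np.radians(p),-1)
def weight(n=5):
    w=[]
    for _ in range(n): w.append(sense()["wrist_force"][2]); sleep(.02)
    return np.mean(w)
E
python3 - <<'E'
from h import *
np.set_printoptions(precision=3,suppress=True)
print(weight(),sense()["time_s"])
a,A=pose(2,0);b=a.copy();b[2]=.19
move_l(b,A,feed=.2);move_l(a,A,feed=.15);sleep(.1)
w0=weight();print(w0,sense()["time_s"],sense()["joint_pos"]);shot("t0");k=[0]
for p in(8,14,17,20):
    move_l(*pose(2,p),feed=.08);sleep(.1);w=weight(3);shot(f"t{p}");k.append(p);print(p,w,sense()["time_s"])
    if w-w0>.08: move_l(*pose(2,0),feed=.2);break
h=tuple(map(int,wproj("t0",sense()["position"])));print(h)
im=[cv2.imread(f"pics/t{p}.png") for p in k]
im=[cv2.resize(x,(400,300)) for x in (im[0],im[-1])]+[im[-1][100:400,120:520],im[0][100:400,120:520]]
cv2.imwrite("pics/m1.png",np.vstack([np.hstack(im[:2]),np.hstack(im[2:])]))
E
```

```text
-3.1531670650093004 12.3583
-2.8653627621735547 15.4 [ 0.136  0.405 -0.285  2.047  0.171  0.71   2.168]
8 -2.706653125051165 15.9583
(332, 344)
```

View pics/m1.png

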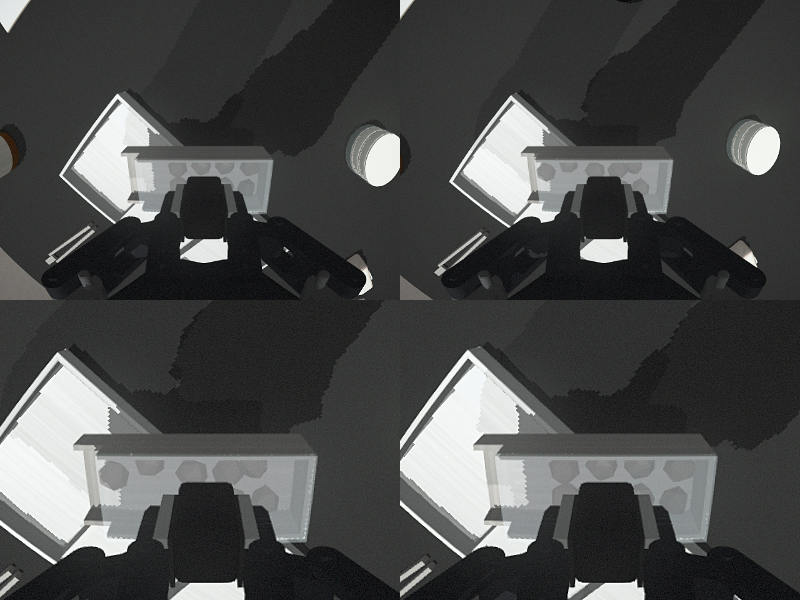

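The wrist view shows the shaker level over the tray's last bay, with the spout at (490,490) in the lower right panel. At 8° the visible row moved about 20 mm forward, to (115,475) in the lower left panel, and no chip has fallen. From here I count chips by wrist depth instead of pictures.

```bash
cat >> h.py <<'E'
def cloud(name):
    f=np.load(f"{name}.npz");T,d=f["T"],f["d"];K=W["K"];v,u=np.mgrid[:480,:640];a=(u-K[0,2])/K[0,0];b=(v-K[1,2])/K[1,1];r=np.hypot(a,b)+1e-9
    t=np.tan(np.minimum(r,1.4))/r;C=np.stack([a*t*d,b*t*d,d],-1)[(d>0)&(r<1.3)];return C@T[:3,:3].T+T[:3,3]
def traymap(name): # height map in tray frame, 2 mm cells, rows x -60..60, cols y 132..-132
    X=cloud(name);c,s=np.cos(TY),np.sin(TY);x=X[:,0]-TR[0];y=X[:,1]-TR[1];tx,ty=c*x+s*y,-s*x+c*y
    return tx,ty,X[:,2]
E
python3 - <<'E'
from h import *
np.set_printoptions(precision=3,suppress=True,linewidth=200)
for n,p in(("wt",0),("t0",0),("t8",8)):
    tx,ty,z=traymap(n)
    for i in range(3):
        m=(abs(tx)<.045)&(abs(ty-.0867*(1-i))<.03);print(n,i,m.sum(),np.percentile(z[m],[2,25,50,75,98]) if m.any() else 0)
# tray wall tops from wt -> refine tray pose
tx,ty,z=traymap("wt");m=(z>.02)&(z<.03)&(abs(tx)<.075)&(abs(ty)<.15)
print("rim",m.sum(),tx[m].min(),tx[m].max(),ty[m].min(),ty[m].max())
r=(z>.014)&(z<.022)&(abs(tx)<.045);
for k in(1,-1):
    q=r&(abs(ty-k*.0433)<.015);print("rib",k,np.median(ty[q]),[np.median(ty[q&(abs(tx-x)<.01)]) for x in(-.035,0,.035)])
S=None
for n,p in(("t0",0),("t8",8)):
    P,A=pose(2,p);T=np.load(f"{n}.npz")["T"]@np.linalg.inv(W["tool_from_camera"])
    X=(cloud(n)-T[:3,3])@T[:3,:3]  # tool frame; shaker x=tool y, z=-tool z, y=tool x
    sx,sy,sz=X[:,1],X[:,0],ZG-X[:,2]
    for x0 in np.arange(-.066,.05,.006):
        m=(abs(sx-x0-.003)<.003)&(abs(sy)<.018)&(sz>-.005)&(sz<.04);print(n,round(x0,3),m.sum(),np.percentile(sz[m],[5,50,95])*1e3 if m.sum()>5 else "")
E
```

```text
wt 0 5667 [0.001 0.002 0.003 0.298 0.319]
wt 1 4415 [0.001 0.002 0.002 0.003 0.004]
wt 2 4091 [0.001 0.002 0.002 0.003 0.004]
t0 0 1628 [0.001 0.002 0.002 0.003 0.003]
t0 1 306 [0.001 0.002 0.002 0.003 0.003]
t0 2 17751 [0.001 0.002 0.076 0.17  0.183]
t8 0 2052 [0.001 0.002 0.002 0.003 0.004]
t8 1 446 [0.001 0.002 0.002 0.003 0.004]
t8 2 24447 [0.001 0.003 0.143 0.165 0.182]
rim 2692 -0.058503816841502555 0.0633149430233528 -0.13160503131053033 0.13311410961117562
rib 1 0.04354168145296872 [np.float64(0.04307010608214866), np.float64(0.043618012322388294), np.float64(0.04396153660209952)]
rib -1 -0.042354260788788956 [np.float64(-0.04278255305102928), np.float64(-0.04226719469450063), np.float64(-0.042259746225570285)]
t0 -0.066 519 [0.796 1.786 2.782]
t0 -0.06 11 [1.573 2.013 2.79 ]
t0 -0.054 359 [29.929 30.746 31.757]
t0 -0.048 821 [29.921 30.799 31.758]
t0 -0.042 845 [29.865 30.745 31.572]
t0 -0.036 782 [29.928 30.82  31.777]
t0 -0.03 537 [29.892 30.765 31.711]
t0 -0.024 446 [29.728 30.689 31.64 ]
t0 -0.018 360 [29.89  30.85  31.872]
t0 -0.012 303 [29.863 31.051 38.59 ]
t0 -0.006 
[... 368 characters left out ...]
3 1.778 2.752]
t8 -0.06 11 [1.523 2.062 2.698]
t8 -0.054 359 [29.866 30.709 31.615]
t8 -0.048 823 [29.815 30.743 31.673]
t8 -0.042 836 [29.902 30.805 31.807]
t8 -0.036 786 [29.904 30.794 31.74 ]
t8 -0.03 548 [29.797 30.725 31.67 ]
t8 -0.024 441 [29.84  30.772 31.723]
t8 -0.018 362 [29.855 30.844 31.878]
t8 -0.012 305 [29.86  30.982 38.915]
t8 -0.006 307 [29.897 31.136 38.642]
t8 -0.0 303 [30.024 31.168 39.085]
t8 0.006 309 [29.908 30.99  38.344]
t8 0.012 370 [29.865 30.731 31.644]
t8 0.018 466 [29.755 30.715 31.765]
t8 0.024 564 [29.81  30.729 31.67 ]
t8 0.03 815 [29.859 30.76  31.703]
t8 0.036 843 [29.801 30.74  31.675]
t8 0.042 824 [29.763 30.734 31.671]
t8 0.048 180 [29.712 30.689 31.634]
```

```bash
cat >> h.py <<'E'
TR=TR+np.array([.0024*np.cos(TY),.0007])
def count(name):
    shot(name);T=np.load(f"{name}.npz")["T"]@np.linalg.inv(W["tool_from_camera"]);C=cloud(name)
    X=(C-T[:3,3])@T[:3,:3];sx,sy,sz=X[:,1],X[:,0],ZG-X[:,2]
    tx,ty,z=traymap(name)
    m=(abs(tx)<.055)&(abs(ty)<.127)&(abs(abs(ty)-.0433)>.004)&(z>.0075)&(z<.03)
    g=np.zeros((64,136),np.uint8);g[((tx[m]+.064)/.002).astype(int),((.136-ty[m])/.002).astype(int)]=1
    g=cv2.morphologyEx(g,cv2.MORPH_CLOSE,np.ones((2,2)));n,_,st,ce=cv2.connectedComponentsWithStats(g)
    L=[(int(st[i,4]*4),round(float(ce[i][1]*2-64)),round(float(136-ce[i][0]*2))) for i in range(1,n) if st[i,4]>8]
    sp=((sx>-.067)&(sx<-.053)&(abs(sy)<.019)&(sz>.006)&(sz<.022)).sum()
    b=[sum(a for a,x,y in L if lo<y<hi) for lo,hi in((43,140),(-43,43),(-140,-43))]
    return b,L,int(sp)
def pulse(i,p,hold,up=.1,**k):
    move_l(*pose(i,p,**k),feed=up)
    if hold: sleep(hold)
    move_l(*pose(i,0,**k),feed=.25)
E
python3 - <<'E'
from h import *
move_l(*pose(2,0),feed=.1);b=count("k0");print(b,sense()["time_s"]);b0=b[0][2]
for j,p in enumerate((6,7,8,8)):
    pulse(2,p,.08);sleep(.1);b=count(f"k{j+1}");print(p,b,sense()["time_s"])
    if b[0][2]-b0>120: break
E
```

```text
([0, 0, 0], [], 340) 16.55
6 ([0, 0, 216], [(216, -13, -121)], 0) 17.3
```

```bash
python3 - <<'E'
from h import *
b0=216
for j,p in enumerate((5,6,6,7)):
    pulse(2,p,.05,dy=.02);sleep(.1);b=count(f"l{j+1}");print(p,b,sense()["time_s"])
    if b[0][2]-b0>100: break
im=np.hstack([cv2.imread(f"pics/{n}.png")[100:400,110:510] for n in("k1",f"l{j+1}")]);cv2.imwrite("pics/m2.png",im)
E
```

```text
5 ([0, 0, 208], [(208, -13, -121)], 0) 18.0
6 ([0, 0, 236], [(236, -13, -121)], 149) 18.7167
6 ([0, 0, 220], [(220, -13, -121)], 710) 19.4333
7 ([0, 0, 624], [(92, -24, -84), (212, -13, -121), (120, -2, -74), (200, 28, -84)], 347) 20.1833
```

View pics/m2.png

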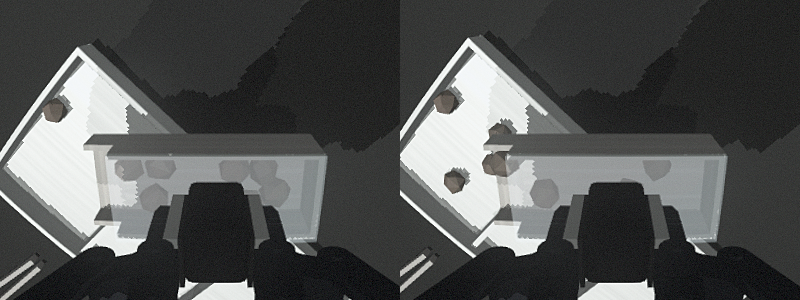

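Left panel: one chip is in the last bay. Right panel: chips in the tray at (445,103), (455,180) and (500,130), one at the spout tip (495,165), and the rest inside at (543,192), (657,167) and under the grip. I move gently to the middle bay and recount.

```bash
python3 - <<'E'
from h import *
np.set_printoptions(precision=3,suppress=True)
f=np.load("l4.npz");K=W["K"]
for u,v in((205,265),(210,232),(165,280),(155,203)):
    o,d=wray("l4",u,v);c=f["T"][:3,:3].T@d;print(u,v,o+d*f["d"][v,u]/c[2])
P,A=pose(1,0,dy=.02);move_l(P,A,feed=.08);sleep(.1)
print(count("n0"),sense()["time_s"])
im=cv2.imread("pics/n0.png")[100:400,110:510];cv2.imwrite("pics/n0c.png",im)
E
```

```text
205 265 [ 0.551 -0.033  0.058]
210 232 [ 0.556 -0.043  0.014]
165 280 [ 0.605 -0.041  0.014]
155 203 [ 0.569 -0.08   0.016]
([0, 0, 816], [(208, -21, -82), (212, -13, -121), (220, 7, -66), (176, 28, -83)], 357) 21.5667
```

Four chips are in the last bay, one is on the spout and three are inside. I need two more in each remaining bay, so I use gentle pulses with a check after each.

```bash
python3 - <<'E'
from h import *
P=0
for j,p in enumerate((5,5.5,6,6,6,6.5,6.5)):
    pulse(1,p,.04,dy=.02);sleep(.1);b=count(f"o{j+1}");print(p,b[0],[l for l in b[1] if l[2]>-45],b[2],sense()["time_s"])
    if b[0][1]>100 : break
E
```

```text
5 [0, 224, 836] [(224, 15, -14)] 1 22.2583
```

```bash
python3 - <<'E'
from h import *
for j,p in enumerate((5,5.5,6,6,6,6.5,6.5,6.5)):
    pulse(1,p,.04,dy=.02);sleep(.1);b=count(f"q{j+1}");print(p,b[0],[l for l in b[1] if l[2]>-45],b[2],sense()["time_s"])
    if b[0][1]>310 or b[2]>80: break
E
```

```text
5 [0, 228, 864] [(228, 15, -15)] 0 22.95
5.5 [0, 220, 880] [(220, 15, -14)] 1 23.6417
6 [0, 232, 864] [(232, 15, -15)] 0 24.35
6 [0, 240, 856] [(240, 15, -15)] 0 25.0583
6 [0, 224, 872] [(224, 15, -15)] 0 25.7667
6.5 [0, 228, 856] [(228, 15, -15)] 203 26.4917
```

```bash
python3 - <<'E'
from h import *
for j,p in enumerate((5.5,6,6,6.5)):
    pulse(1,p,.02,dy=.02);sleep(.1);b=count(f"r{j+1}");print(p,b[0],[l for l in b[1] if l[2]>-45],b[2],sense()["time_s"])
    if b[0][1]>310 or b[2]>430: break
im=np.hstack([cv2.imread(f"pics/{n}.png")[100:400,110:510] for n in("n0",f"r{j+1}")]);cv2.imwrite("pics/m3.png",im)
E
```

```text
5.5 [0, 408, 844] [(180, -4, 8), (228, 15, -15)] 0 27.1583
```

```bash
python3 - <<'E'
from h import *
P,A=pose(0,0,dy=.015);move_l(P,A,feed=.08);sleep(.1);b=count("s0");print(b,sense()["time_s"])
if b[0][1]<500:
  for j,p in enumerate((8,10,12,14,18,24)):
    pulse(0,p,.1,dy=.015);sleep(.1);b=count(f"s{j+1}");print(p,b[0],[l for l in b[1] if l[2]>-45],b[2],sense()["time_s"])
    if b[0][0]>350: break
E
```

```text
([132, 440, 880], [(288, -13, -122), (196, -21, -81), (224, -6, 12), (228, 8, -66), (216, 14, -14), (168, 27, -82), (132, 56, 94)], 0) 28.4833
8 [164, 424, 940] [(212, -6, 12), (212, 14, -14), (164, 56, 86)] 0 29.3167
10 [564, 472, 948] [(408, -7, 58), (220, -6, 12), (212, 15, -14), (156, 56, 86), (40, 56, 27)] 0 30.225
```

```bash
python3 - <<'E'
from h import *
np.set_printoptions(precision=4,suppress=True)
pulse(0,28,.15,up=.15,dy=.015);sleep(.1);b=count("u0");print(b,sense()["time_s"])
P,A=pose(0,0,dy=.015);P[2]=.19;move_l(P,A,feed=.2)
b=count("u1");print(b,sense()["time_s"])
im=cv2.imread("pics/u1.png");cv2.imwrite("pics/u1.png",im)
g=SH+[0,0,ZG];D=down(SY)
move_l(g+[0,0,.119],D,feed=.2);move_l(g+[0,0,.02],D,feed=.15);sleep(.1)
print(sense()["position"],move_l(g-[0,0,.004],D,feed=.03,until_force=3),sense()["position"],sense()["wrist_force"],sense()["time_s"])
E
```

```text
([576, 416, 860], [(308, -13, -123), (192, -21, -81), (420, -8, 58), (212, -6, 11), (204, 8, -66), (204, 14, -14), (156, 27, -82), (156, 56, 90)], 0) 31.8417
([428, 428, 880], [(204, -21, -81), (428, -7, 57), (220, -13, -121), (216, -5, 12), (216, 8, -66), (212, 15, -14), (64, 33, -128), (176, 28, -83)], 0) 32.4417
[ 0.5036 -0.321   0.0923] True [ 0.5025 -0.3204  0.0715] [-0.76   -0.1793  4.0569] 36.65
```

View pics/u1.png

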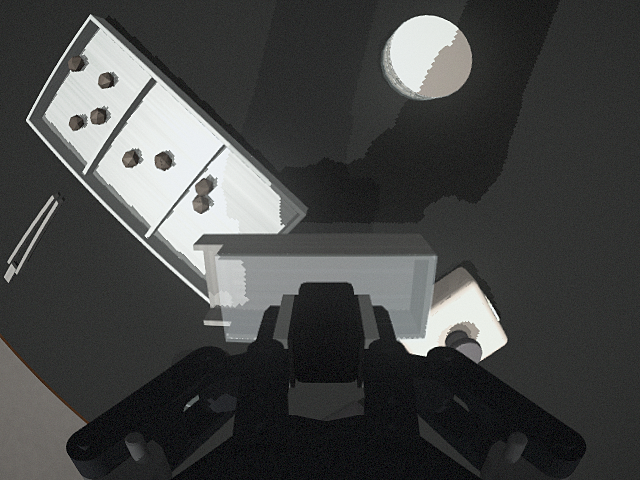

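The tray holds four, two and two chips, in the last bay at the top left, then the middle, then the first, and the shaker is empty. Now I release it and press the plunger.

```bash
python3 - <<'E'
from h import *
np.set_printoptions(precision=4,suppress=True)
command_gripper(.085);s=sense();print(s["finger_gap"],s["gripper_force"])
g=SH+[0,0,ZG];move_l(g+[0,0,.10],down(SY),feed=.15);sleep(.1)
shot("v0");C=cloud("v0")
q=C[(np.hypot(C[:,0]-.503,C[:,1]+.32)<.07)&(C[:,2]>.03)&(C[:,2]<.045)];lid=q.mean(0);n=np.linalg.svd(q-lid,full_matrices=False)[2][2];print("lid",lid,"tilt",np.arccos(abs(n[2])))
for w in("wp1","wp2"):
    C=cloud(w);m=(np.hypot(C[:,0]-.479,C[:,1]-.337)<.03)&(C[:,2]>.053)&(C[:,2]<.08);print(w,m.sum(),C[m].mean(0),np.ptp(C[m],axis=0));pl=C[m].mean(0)
command_gripper(0,20)
D=down(np.pi/2);movep((.50,.1,.22),D);movep((pl[0],pl[1],.16),D)
z0=sense();print(z0["position"],z0["time_s"])
h=move_l((pl[0],pl[1],.068),D,feed=.05,until_force=18);s=sense();print(h,s["position"],s["wrist_force"]-z0["wrist_force"],s["time_s"])
E
```

```text
0.0851548478700049 0.0
lid [ 0.5017 -0.3168  0.0362] tilt 0.011582694637954428
wp1 1161 [0.4786 0.3355 0.0659] [0.0319 0.0318 0.0105]
wp2 1057 [0.4778 0.3367 0.0659] [0.0317 0.0312 0.0096]
[0.4791 0.3346 0.16  ] 41.5333
True [0.4777 0.3367 0.0831] [-2.0016 -0.8196  6.4267] 42.9333
```

```bash
python3 - <<'E'
from h import *
np.set_printoptions(precision=4,suppress=True)
p=sense()["position"];D=down(np.pi/2)
print(move_l((p[0],p[1],.0795),D,feed=.02,until_force=15),sense()["position"],sense()["wrist_force"])
sleep(.2);move_l((p[0],p[1],.20),D,feed=.15);sleep(.5)
movep((.50,.27,.24),D);sleep(.2);shot("x1");C=cloud("x1")
m=(np.hypot(C[:,0]-.478,C[:,1]-.336)<.03)&(C[:,2]>.045)&(C[:,2]<.08);print("plunger top",np.percentile(C[m][:,2],[50,90]))
movep((.52,.04,.26),D);sleep(.2);print(count("x2"),sense()["time_s"])
E
```

```text
True [0.4777 0.3367 0.0832] [-0.4331 -2.2776  7.3734]
plunger top [0.066 0.067]
([532, 432, 792], [(60, -38, 126), (204, -22, -82), (428, -7, 57), (204, -13, -121), (216, -5, 11), (212, 8, -66), (216, 15, -15), (172, 28, -84), (44, 56, 108)], 0) 46.6167
```

The plunger stopped hard at its 10 mm stop and is back up. The chips are unchanged and the shaker is flat on its tile.

```bash
python3 -c "
from rig import *
print(finish_job())"
```

```text
the job is handed in; nothing more can be done
None
```

I handed the job in after about 47 s: the eight chips lie 2 / 2 / 4 in bays 0, 1 and 2, the shaker is flat on its tile and let go, and the plunger was pressed to its stop and is back up; the hand-in returned no verdict.

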